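Present the matching plug gauge over the bush to be checked

TASK

One bush stands on the round green checking pad: if it is the brass one, draw the plug gauge with the yellow band out of the slanted stand, if it is the steel one, the gauge with the blue band. Turn that gauge level and finish while holding it still in the gripper, level, centred over the green pad with its middle about 15 cm above the bench and touching nothing else. Leave the other gauge, both bushes, the ring gauge and the tape roll where they are.

Things in the scene. Friction and masses are not known exactly. Their poses are not given: they have to be found in the camera images.
- yellow_gauge_mid (a point): middle, on the axis, of a plug gauge: dark steel round bar, 18 mm diameter, 100 mm long, about 90 g, with a 22 mm wide yellow band (2 to 24 mm from the middle, on the upper half). It leans in a pocket of the slanted stand, 40 mm deep, 60 mm sticking out; grasp it round the body. y axis: along the bar to the end that sticks out. Either gauge may be in either pocket
- blue_gauge_mid (a point): middle, on the axis, of a plug gauge: dark steel round bar, 18 mm diameter, 100 mm long, about 90 g, with a 22 mm wide blue band (2 to 24 mm from the middle, on the upper half). It leans in a pocket of the slanted stand, 40 mm deep, 60 mm sticking out; grasp it round the body. y axis: along the bar to the end that sticks out. Either gauge may be in either pocket
- yellow_gauge: the plug gauge with the yellow band; origin on its lower surface, 9 mm off the axis beside its middle (use the point above), y along the bar
- blue_gauge: the plug gauge with the blue band; origin on its lower surface, 9 mm off the axis beside its middle (use the point above), y along the bar
- gauge_stand_slanted: fixed stand, footprint 120 x 156 mm, 76 mm high: slanted aluminium block with two blind pockets, 20 mm diameter, 72 mm apart along y. They open to the stand's -x side and rise 40 degrees above level: a gauge comes out along its own axis, towards the robot and up. Mouth centres 57 mm above the bench. Origin under the base, mid-width
- brass_bush: loose flanged bush of yellow brass, 42 mm across the flange, 32 mm across the body, 26 mm high, with a 20 mm bore (look only, nothing goes in), standing upright on one of the two pads; origin at the centre of its underside. Brass and steel bush may change places
- steel_bush: loose flanged bush of grey steel, 42 mm across the flange, 32 mm across the body, 26 mm high, with a 20 mm bore (look only, nothing goes in), standing upright on one of the two pads; origin at the centre of its underside. Brass and steel bush may change places
- check_pad: fixed round green checking pad, 90 mm across, 4 mm thick; origin at the centre of its underside. Between the slanted stand and this pad stands a fixed comparator: base 42 mm high, x 0.42 to 0.70, y -0.15 to 0.04, its head and column (up to 0.38 m high) behind x = 0.54; carry the gauge round in front of the column
- waiting_pad: fixed square grey pad, 90 mm, 4 mm thick, where the other bush waits; origin at the centre of its underside
- ring_gauge: bystander: loose steel ring gauge, 48 mm across, 14 mm high, lying flat behind the green pad; origin at the centre of its underside
- tape_roll: bystander: loose roll of black tape, 59 mm across, 19 mm high, lying flat behind the stand; origin at the centre of its underside

How it is judged:
By the outcome, as a careful person would: the job done as asked, in the order asked, and still so for the second after the job is handed in, while the arm keeps its last pose, push and grip.
It also fails if it takes over 40 s, if anything falls off the work surface, if the arm or the gripper's body presses on something with over 40 N, if the wrist force passes 120 N, or if a joint passes its speed limit or range.

ROBOT

A 6-joint arm with a two-finger parallel gripper is mounted at the origin on a cart in front of the work surface, level with it; the furniture and walls round the work are solid. World frame = base frame: x ahead of the robot, y to its left, z up, the work surface at z = 0. Lengths are in m, angles in rad, forces in N, time in s.
With the tool pointing down it reaches from about 0.375 to 0.9 m from the base axis. Payload 3.1 kg.
Tool frame: the origin (TCP) lies on the centre line of the jaws, within the pads' length; the fingertips stand 22 mm ahead of it and the grasp point (between the pads) lies 3 mm ahead of it; z points along the fingers, y is the line along which they close (so a half turn about z gives the same grasp; the last joint's range is limited). The gripper opens to 85 mm and grips with 20 to 120 N. Pads are 22 mm wide; open, the fingers measure 114 mm over their backs; the gripper's body (76 mm by 85 mm) begins 54 mm behind the grasp point. The pads swing forward as they close: fully open they stand 13 mm farther back than shut.
Start: joints at [-1.518, 0.527, 1.433, -0, 1.181, -0.178], TCP at [0.144, -0.608, 0.253] pointing down, gripper open.
Joint ranges: [-3.08, 3.08], [-0.75, 2.2], [0.22, 2.44], [-1.43, 4.57], [0, 2.65], [-2.85, 2.85]. Speed limits (rad/s): [2.79, 2.79, 3.14, 3.14, 3.14, 3.14].

INTERFACE

Orientations are given as a unit quaternion [x, y, z, w].
In Python, from station import manip, viewer, status gives the robot as it stands (manip), with the cameras (viewer) and the readings (status).
- The arm moves only by the tool drive_effector, called after ">>>" as name(argument=value, ...), one argument or row to a line, values as JSON. Schema: {"type":"object","properties":{"steps":{"type":"array","items":{"type":"number"},"minItems":5,"maxItems":100},"grip_force":{"type":"number"},"only":{"type":"string"},"quiet":{"type":"boolean"},"lines":{"type":"string"}},"required":["steps"],"additionalProperties":false}. steps is one flat list of numbers that holds 1 to 20 rows one after another, with no inner brackets; each row has 5 numbers: dx, dy, dz in normalised numbers (1 is 1 m), then a turn about the tool's z in fractions of the full range, 1 being pi rad, then the opening from 0.0 (shut) to 1.0 (fully open); each row is the pose to reach, as a shift and turn from the pose commanded when the call began, along the tool's axes at that moment; what a row does not reach only later rows make up. A row lasts 1/10 s, in which the tool goes at most 0.05 m and 0.15 rad, less where a joint would pass 70% of its speed; a pose out of reach is approached as far as the arm can. The fingers move at their own pace and stop on an object; grip_force is the grip in N (left out, the last holds). Time passes only in rows, so rows that do not move let the fingers close. The tool returns the time, the measured TCP pose, the force, the opening and the grip force at its end. only (a regular expression) keeps the lines of the reply that match it, lines (a string "A,B") keeps lines A to B, and quiet returns only ok. Shift and turn numbers lie between -1 and 1, and a call with a number outside is refused. Input that does not fit is refused with a message, and nothing moves.
- status.sense(): the state, without advancing time (a new reading comes with each control period).
- viewer.snapshot(name): name is "scene" or "top" or "wrist"; returns a dict with "pixels" (400x640x3 uint8, red, green, blue), "range_z" (400x640 float32, m along the optical axis (not along the pixel's ray), 0 where there is no reading), "fov_y" (degrees; the focal length in pixels is half the picture's height over the tangent of half this angle, whatever the lens; pixels are square), "cx", "cy" (the principal point, pixels), "R" (3x3) and "t" (3): a world point X has camera coordinates R X + t; the wrist camera has in their place "hand_eye" (4x4, takes a point from camera to tool coordinates, whose origin is the TCP and whose axes are the flange's). Camera axes: x right, y down, z forward; pixel columns grow to the right and rows downward; lengths in m; the calibration is good to about 2 mm. A picture is of the moment at which its call begins: read the wrist's pose just before it.
- manip.sign_off(): hands the job in; it is judged then, once.
The state is a dict: "t": time; "q": joint angles; "qd": joint speeds; "tau": joint torques, N m; "tcp_pos": TCP position; "tool_rot": TCP orientation; "force": force on the tool from outside, world axes, zero at the start; "ft_torque": the same for the moment, N m; "finger_gap": opening from 0.0 (shut) to 1.0 (fully open); "gripper_force": force on a finger pad.
Only numpy, scipy, OpenCV 4.12 (cv2) and the standard library are available. Lean on these libraries where they do the work, as an engineer would, in place of code of your own. Each camera call takes 0.05 s, during which the arm holds its last target. There are 200 camera calls.

## Working session

There is one attempt and no reset: what is moved stays moved. The work goes in short steps, Python scripts to look and compute and a tool call to move; the robot and the scene stay as the last step left them, time stands still between calls to the robot, and variables do not carry over. Pictures are saved under pics/ and viewed, at most 10 in all, crops included, and the job is handed in when it is done.

```bash
ls; mkdir -p pics
```

Run:
```python
from station import manip, viewer, status
import cv2,numpy as np
s=status.sense();print(s)
for n in("scene","top"):
    d=viewer.snapshot(n);cv2.imwrite(f"pics/{n}0.png",d["pixels"][:,:,::-1]);np.savez(f"/tmp/{n}.npz",**d)
    print(n,d["fov_y"],d["cx"],d["cy"],d["R"],d["t"])
```

```text
pics
station.py
{'t': 0.0, 'q': array([-1.51746773e+00,  5.28436044e-01,  1.43392793e+00,  8.78258856e-06,
        1.18139444e+00, -1.78440412e-01]), 'qd': array([-0.00029139, -0.0005563 ,  0.00091184, -0.00033853,  0.00090223,
        0.00095782]), 'tau': array([-7.77240007e-05, -4.42343187e+01, -1.78026652e+01, -2.16589251e-04,
        8.48556199e-03,  1.31968318e-05]), 'tcp_pos': array([ 0.14359255, -0.60758276,  0.25234392]), 'tool_rot': array([ 9.93292513e-01,  1.15623576e-01,  7.17493033e-05, -1.08051025e-03]), 'force': array([0.67136424, 0.60584606, 0.11573147]), 'ft_torque': array([-0.004954  ,  0.00711843,  0.01796394]), 'gripper_force': 0.0, 'finger_gap': 0.9981776829273851}
scene 43.689290447448926 322.5840804241945 198.87892629428592 [[-0.73778891 -0.67482958  0.0165094 ]
 [-0.46171465  0.48664777 -0.74161549]
 [ 0.4924298  -0.55477831 -0.67062203]] [0.44727883 0.306356   1.33513449]
top 43.10157159391268 314.5375387468951 205.19249069107767 [[ 0.00713572 -0.99983048  0.01697314]
 [-0.99111982 -0.00932533 -0.13264441]
 [ 0.13278021 -0.01587591 -0.99101835]] [0.00777817 0.58191863 1.42083413]
```

View pics/scene0.png

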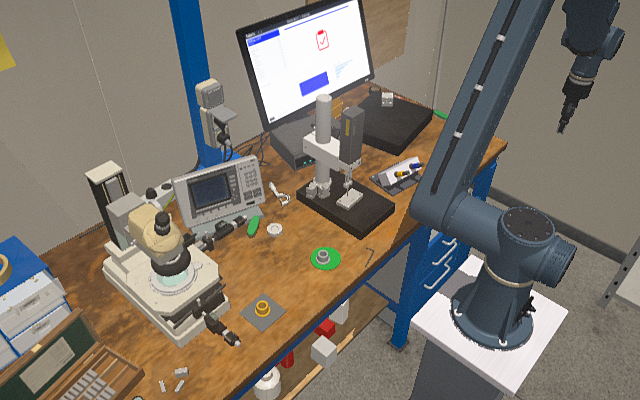

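View pics/top0.png

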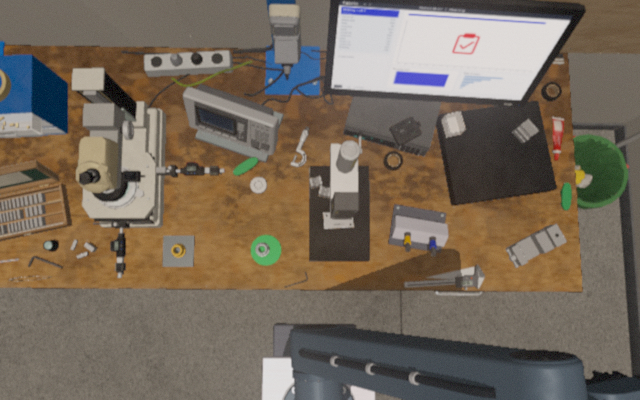

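The steel bush (grey, top px 263,250) looks to be on the green pad and the brass one (178,250) on the grey pad. The gauge bands are at about (407,240) yellow and (432,244) blue in the top view. I'll check the colours numerically and triangulate.

Create h.py:
```python
import numpy as np,cv2
from scipy.spatial.transform import Rotation as Ro
HSV={'blue':((108,110,40),(130,255,255)),'yellow':((18,130,80),(32,255,255)),'green':((50,120,60),(75,255,255))}
def f(d): return 200/np.tan(np.radians(float(d['fov_y'])/2))
def cam(d,s=None):
    """returns Rcw, C (cam->world)"""
    if 'R' in d: R=np.array(d['R']);return R.T,-R.T@np.array(d['t'])
    T=np.eye(4);T[:3,:3]=Ro.from_quat(s['tool_rot']).as_matrix();T[:3,3]=s['tcp_pos'];T=T@np.array(d['hand_eye']);return T[:3,:3],T[:3,3]
def ray(d,u,v,s=None):
    R,C=cam(d,s);r=R@np.array([(u-float(d['cx']))/f(d),(v-float(d['cy']))/f(d),1]);return C,r
def plane(d,u,v,z,s=None):
    C,r=ray(d,u,v,s);return C+r*(z-C[2])/r[2]
def tri(rs):
    A=np.zeros((3,3));b=np.zeros(3)
    for C,r in rs:
        r=r/np.linalg.norm(r);P=np.eye(3)-np.outer(r,r);A+=P;b+=P@C
    X=np.linalg.solve(A,b);return X,[np.linalg.norm(np.cross(X-C,r/np.linalg.norm(r))) for C,r in rs]
def depth(d,m,s=None):
    v,u=np.nonzero(m&(d['range_z']>0));z=d['range_z'][v,u]
    R,C=cam(d,s);p=np.c_[(u-float(d['cx']))/f(d)*z,(v-float(d['cy']))/f(d)*z,z];return p@R.T+C
def blobs(d,c,roi=None,amin=15):
    m=cv2.inRange(cv2.cvtColor(np.ascontiguousarray(d['pixels']),cv2.COLOR_RGB2HSV),*HSV[c])
    if roi: k=np.zeros_like(m);k[roi[1]:roi[3],roi[0]:roi[2]]=1;m=m*k
    n,l,st,ce=cv2.connectedComponentsWithStats(m)
    return [(ce[i],st[i,4],l==i) for i in range(1,n) if st[i,4]>=amin]
```

Run:
```python
from h import *
np.set_printoptions(precision=4,suppress=True)
T=dict(np.load('/tmp/top.npz'));S=dict(np.load('/tmp/scene.npz'))
rs={}
for n,d,roi in(('top',T,(385,200,455,265)),('scene',S,(370,150,430,200))):
  for c in('blue','yellow'):
    for b in blobs(d,c,roi): print(n,c,b[0],b[1],depth(d,b[2]).mean(0)); rs.setdefault(c,[]).append(ray(d,*b[0]))
for c in rs:
    if len(rs[c])==2: print(c,tri(rs[c]))
for n,d,roi in(('top',T,(240,225,290,275)),('scene',S,(300,235,350,280))):
  for b in blobs(d,'green',roi,100):
    ys,xs=np.nonzero(b[2]);h=cv2.fitEllipse(cv2.convexHull(np.c_[xs,ys].astype(np.int32)));print('pad',n,h,plane(d,*h[0],.004))
for p in((263,246),(259,250),(178,246),(174,250)): print(p,T['pixels'][p[1],p[0]])
for p in((310,259),(369,259),(310,170),(369,170)): print('base',p,plane(T,*p,.042))
for p in((320,245),(340,245),(360,245),(340,225),(330,235)): m=np.zeros((400,640),bool);m[p[1],p[0]]=1;print('d',p,depth(T,m))
a=T['pixels'][185:275,300:460,::-1];b=S['pixels'][150:240,280:440,::-1]
cv2.imwrite('pics/crop.png',cv2.resize(np.vstack([a]),None,fx=5,fy=5,interpolation=cv2.INTER_CUBIC))
```

```text
top blue [432.1892 243.7027] 37 [ 0.4714 -0.3154  0.0781]
top yellow [406.8431 239.5882] 51 [ 0.4823 -0.2449  0.0773]
scene blue [414.625 165.625] 24 [ 0.468  -0.3089  0.0709]
scene yellow [399.6071 173.5714] 28 [ 0.4787 -0.237   0.0726]
blue (array([ 0.4728, -0.319 ,  0.0624]), [np.float64(0.0005670075196788334), np.float64(0.0005670075196789982)])
yellow (array([ 0.4838, -0.2472,  0.0636]), [np.float64(0.0007129611192011341), np.float64(0.0007129611192011158)])
pad top ((265.57891845703125, 249.5912628173828), (28.03786277770996, 28.49658203125), 43.6606330871582) [0.4547 0.1537 0.004 ]
pad scene ((325.24945068359375, 258.1432800292969), (22.961505889892578, 29.889575958251953), 93.10279846191406) [0.4492 0.1602 0.004 ]
(263, 246) [128 158 125]
(259, 250) [87 99 76]
(178, 246) [185 152  75]
(174, 250) [94 75 39]
base (310, 259) [0.4274 0.0244 0.042 ]
base (369, 259) [ 0.4287 -0.1432  0.042 ]
base (310, 170) [0.6843 0.0265 0.042 ]
base (369, 170) [ 0.6861 -0.145   0.042 ]
d (320, 245) [[ 0.4674 -0.0038  0.0384]]
d (340, 245) [[ 0.4677 -0.0607  0.0415]]
d (360, 245) [[ 0.468  -0.1175  0.0447]]
d (340, 225) [[ 0.5239 -0.06    0.0526]]
d (330, 235) [[ 0.4959 -0.0321  0.043 ]]
```

View pics/crop.png

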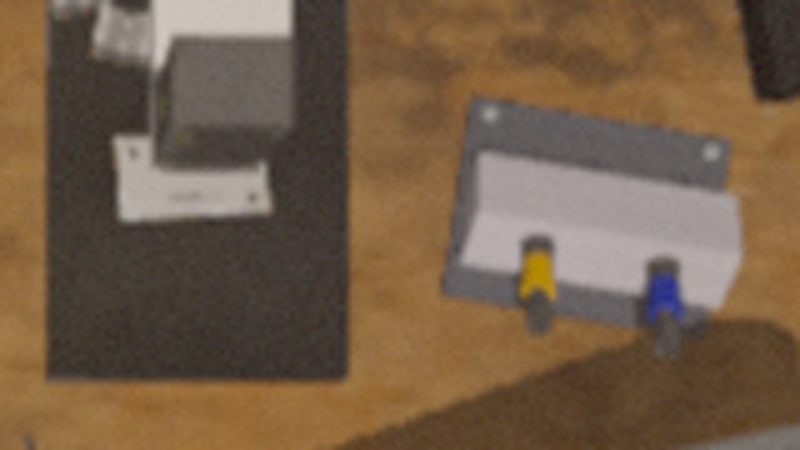

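Crop shows yellow gauge at the left pocket (top px ~407,240), blue at right (~432,244), stand turned about -8°. The steel bush is on the green pad, so the target is the blue gauge. Next I'll work out a viewpoint for the wrist camera.

Add to h.py:
```python
def go(p,yaw=None,s=None):
    """shift in tool axes and turn about tool z to bring TCP to p, tool x to world yaw"""
    from station import manip, viewer, status
    s=s or status.sense();M=Ro.from_quat(s['tool_rot']).as_matrix()
    dy=0 if yaw is None else (np.arctan2(M[1,0],M[0,0])-yaw+np.pi)%(2*np.pi)-np.pi
    print('go',np.round(M.T@(np.array(p)-s['tcp_pos']),4),'turn',round(dy,3),'tcp',np.round(s['tcp_pos'],4),'t',s['t'])
```

Run:
```python
from h import *
from station import manip, viewer, status
print(np.round(viewer.snapshot('wrist')['hand_eye'],3))
go([.41,-.315,.23],-.152)
```

```text
[[-0.    -0.957 -0.291  0.074]
 [ 1.    -0.    -0.    -0.   ]
 [ 0.    -0.291  0.957 -0.12 ]
 [ 0.     0.     0.     1.   ]]
go [ 0.3265 -0.2237  0.023 ] turn 0.384 tcp [ 0.1436 -0.6078  0.2526] t 0.15
```

Careful with the scale: turns go in shares of pi rad. That gives: 0.35 rad is 0.1114.

>>> drive_effector(
  steps=[0.04, -0.03, 0, 0.0159, 1, 0.08, -0.055, 0, 0.0318, 1, 0.12, -0.08, 0, 0.0477, 1, 0.16, -0.11, 0.005, 0.0637, 1, 0.2, -0.14, 0.01, 0.0796, 1, 0.24, -0.165, 0.015, 0.0955, 1, 0.28, -0.19, 0.02, 0.1114, 0.7, 0.32, -0.22, 0.023, 0.1222, 0.6, 0.3265, -0.2237, 0.023, 0.1222, 0.5, 0.3265, -0.2237, 0.023, 0.1222, 0.5, 0.3265, -0.2237, 0.023, 0.1222, 0.5, 0.3265, -0.2237, 0.023, 0.1222, 0.5],
)

```text
t: 1.35
tcp_pos: [0.4092, -0.317, 0.2304]
tool_rot: [0.997, -0.077, 0.0, 0.0]
force: [0.9, -0.2, 0.7]
finger_gap: 0.501
gripper_force: 0.0
```

Run:
```python
from h import *
from station import manip, viewer, status
np.set_printoptions(precision=4,suppress=True)
s=status.sense();d=viewer.snapshot('wrist');cv2.imwrite('pics/w1.png',d['pixels'][:,:,::-1])
import pickle;pickle.dump((s,d),open('/tmp/w1.pkl','wb'))
print(s['tcp_pos'],s['finger_gap'],f(d))
for c in('blue','yellow'):
  for b in blobs(d,c,None,200):
    ys,xs=np.nonzero(b[2]);print(c,b[1],cv2.minAreaRect(np.c_[xs,ys].astype(np.int32)),depth(d,b[2],s).mean(0))
```

```text
[ 0.4092 -0.317   0.2304] 0.5007463747750001 329.8149734577472
blue 620 ((303.0, 112.0), (32.0, 22.0), 90.0) [ 0.472  -0.3159  0.0755]
yellow 672 ((216.63462829589844, 111.82693481445312), (24.71063232421875, 33.14362716674805), 11.309932708740234) [ 0.4828 -0.2465  0.0751]
yellow 650 ((516.77490234375, 106.52888488769531), (63.345863342285156, 19.995922088623047), 12.33908748626709) [ 0.4398 -0.5313 -0.0008]
yellow 492 ((396.19384765625, 152.04922485351562), (17.75040626525879, 56.35753631591797), 70.55996704101562) [ 0.4137 -0.4079 -0.0007]
yellow 300 ((495.7886047363281, 179.697998046875), (15.811176300048828, 27.034652709960938), 55.00797653198242) [ 0.3642 -0.5085 -0.0008]
```

View pics/w1.png

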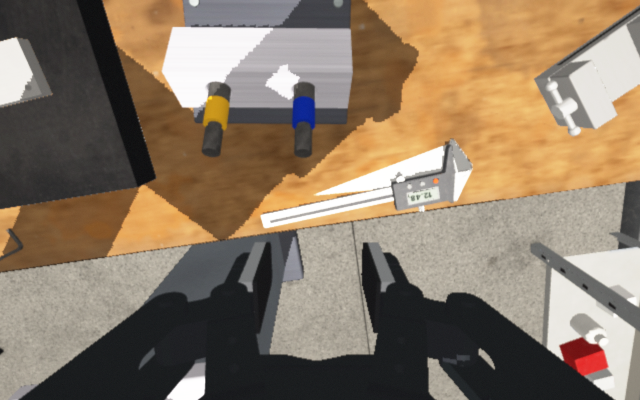

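The wrist view shows the blue band at (303,112) with its free end pointing down at (303,150), yellow at (216,112), and no obstacle by the blue gauge. I'll move above the gauge for a second view.

>>> drive_effector(
  steps=[0.02, 0, 0.04, 0, 0.5, 0.045, 0, 0.07, 0, 0.5, 0.045, 0, 0.07, 0, 0.5, 0.045, 0, 0.07, 0, 0.5, 0.045, 0, 0.07, 0, 0.5],
)

```text
t: 1.9
tcp_pos: [0.4538, -0.3231, 0.1614]
tool_rot: [0.997, -0.077, 0.0, 0.0]
force: [0.2, 0.8, 0.1]
finger_gap: 0.499
gripper_force: 0.0
```

Run:
```python
from h import *
from station import manip, viewer, status
import pickle
np.set_printoptions(precision=4,suppress=True)
s=status.sense();d=viewer.snapshot('wrist');cv2.imwrite('pics/w2.png',d['pixels'][:,:,::-1])
s1,d1=pickle.load(open('/tmp/w1.pkl','rb'))
T=dict(np.load('/tmp/top.npz'));S=dict(np.load('/tmp/scene.npz'))
for c,rt,rS in(('blue',(432.19,243.7),(414.6,165.6)),('yellow',(406.8,239.6),(399.6,173.6))):
  big=lambda D:min((b for b in blobs(D,c,None,200) if b[0][1]<250),key=lambda b:b[0][0] if c=='yellow' else -b[1])
  b1,b2=big(d1),big(d)
  r1,r2=ray(d1,*b1[0],s1),ray(d,*b2[0],s)
  p=depth(d,b2[2],s);
  print(c,b1[0],b2[0],b2[1],'wrist2',tri([r1,r2]),'all',tri([r1,r2,ray(T,*rt),ray(S,*rS)]),'depth',p.mean(0))
  # axis from left/right edge midlines of band
  q=p-p.mean(0);w,v=np.linalg.eigh(q.T@q);print('princ',v[:,2],np.sqrt(w/len(q)))
print(s['tcp_pos'])
```

```text
blue [303.1726 111.0403] [301.4208 186.9536] 991 wrist2 (array([ 0.4719, -0.3159,  0.0739]), [np.float64(7.089579596986317e-05), np.float64(7.089579596991542e-05)]) all (array([ 0.4713, -0.3161,  0.0665]), [np.float64(0.0006221792292658274), np.float64(0.001466351569151163), np.float64(0.0023060444132076076), np.float64(0.001344754620646433)]) depth [ 0.4725 -0.3162  0.076 ]
princ [-0.333  -0.1435  0.932 ] [0.005  0.0062 0.0082]
yellow [216.317  110.9122] [136.8151 236.8038] 265 wrist2 (array([ 0.487 , -0.2726,  0.1789]), [np.float64(0.006294207637838589), np.float64(0.006294207637838574)]) all (array([ 0.4755, -0.2345,  0.0924]), [np.float64(0.017985361086698706), np.float64(0.022316474857462368), np.float64(0.00913329173293233), np.float64(0.013269014913182463)]) depth [ 0.4283 -0.1504 -0.0006]
princ [-0.8767  0.4808 -0.0103] [0.0006 0.0045 0.0068]
[ 0.4538 -0.3231  0.1614]
```

View pics/w2.png

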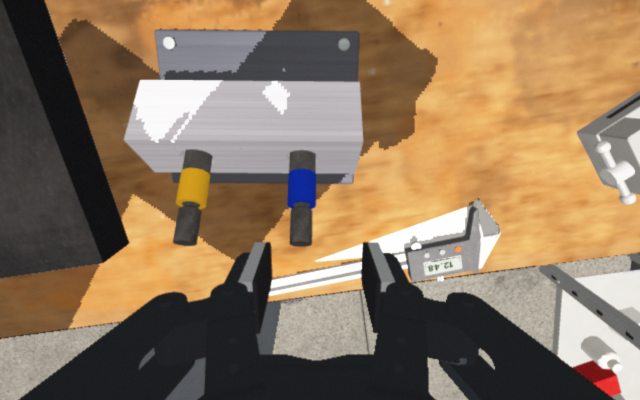

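Second view shows the blue band at (301,187), running straight along the image column, so the jaws are parallel to it. The two wrist views put the band surface at (0.472, -0.316, 0.074).

```bash
python3 -c "
from h import *
go([.463,-.3148,.078],-.152)"
```

```text
go [ 0.0076 -0.0097  0.0837] turn -0.001 tcp [ 0.454  -0.3231  0.1617] t 1.95
```

>>> drive_effector(
  steps=[0.0076, -0.0097, 0.02, 0, 0.5, 0.0076, -0.0097, 0.05, 0, 0.5, 0.0076, -0.0097, 0.075, 0, 0.5, 0.0076, -0.0097, 0.0837, 0, 0.5, 0.0076, -0.0097, 0.0837, 0, 0.5, 0.0076, -0.0097, 0.0837, 0, 0, 0.0076, -0.0097, 0.0837, 0, 0, 0.0076, -0.0097, 0.0837, 0, 0, 0.0076, -0.0097, 0.0837, 0, 0, 0.0076, -0.0097, 0.0837, 0, 0, 0.0076, -0.0097, 0.0837, 0, 0],
  grip_force=60,
)

```text
t: 3.05
tcp_pos: [0.464, -0.3148, 0.0781]
tool_rot: [0.997, -0.076, 0.001, 0.001]
force: [-2.0, -0.9, 7.0]
finger_gap: 0.182
gripper_force: 58.7
```

>>> drive_effector(
  steps=[-0.004, 0, -0.0033, 0, 0, -0.0115, 0, -0.0096, 0, 0, -0.023, 0, -0.0193, 0, 0, -0.0345, 0, -0.0289, 0, 0, -0.046, 0, -0.0386, 0, 0, -0.05, 0, -0.06, 0, 0, -0.05, 0, -0.1, 0, 0, -0.05, 0, -0.12, 0, 0, -0.05, 0, -0.12, 0, 0, -0.05, 0, -0.12, 0, 0],
)

```text
t: 4.05
tcp_pos: [0.4129, -0.3057, 0.1967]
tool_rot: [0.997, -0.076, -0.0, -0.0]
force: [-1.2, 1.3, -0.4]
finger_gap: 0.183
gripper_force: 58.7
```

Run:
```python
from h import *
from station import manip, viewer, status
s=status.sense();d=viewer.snapshot('wrist');cv2.imwrite('pics/w3.png',d['pixels'][:,:,::-1])
for b in blobs(d,'blue',None,200):
    p=depth(d,b[2],s);M=Ro.from_quat(s['tool_rot']).as_matrix();print(b[0],b[1],np.round(p.mean(0),4),'tool',np.round((p.mean(0)-s['tcp_pos'])@M,4))
```

```text
[316.31623176 259.41839894] 2261 [ 0.4224 -0.3071  0.195 ] tool [ 0.0096 -0.0001  0.0017]
```

View pics/w3.png

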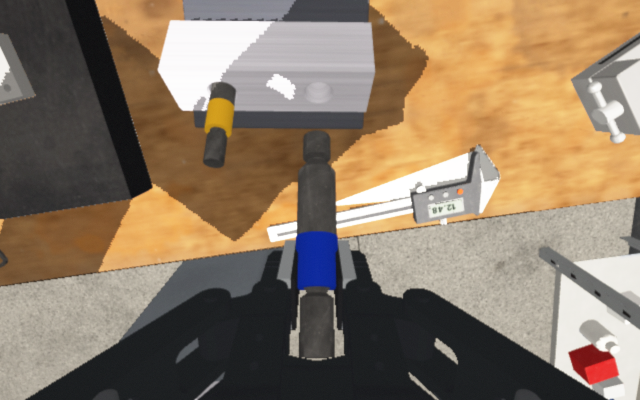

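The blue gauge is out and gripped (band at 316,259; lower end ahead at 316,148); yellow is still in its pocket. The drive can't tilt the tool, so I'll level the gauge by pivoting it in a light grip, pressing its low end on the front edge of the fixed comparator base.

Add to h.py:
```python
def tilt():
    """tilt of the held bar from the depth ridge on its top: fit tool z against tool x"""
    from station import manip, viewer, status
    s=status.sense();d=viewer.snapshot('wrist');M=Ro.from_quat(s['tool_rot']).as_matrix()
    m=np.zeros((400,640),bool);m[60:370,313:320]=1
    p=(depth(d,m,s)-s['tcp_pos'])@M
    p=p[(p[:,0]>-.03)&(p[:,0]<.085)&(p[:,2]<.075)&(p[:,2]>-.04)]
    for _ in range(4):
        c=np.polyfit(p[:,0],p[:,2],1);r=p[:,2]-np.polyval(c,p[:,0]);p=p[abs(r)<max(.002,2*r.std())]
    b=max(blobs(d,'blue',None,200),key=lambda b:b[1]);q=(depth(d,b[2],s)-s['tcp_pos'])@M
    print('tilt down toward +x deg',np.degrees(np.arctan(c[0])),'z at x=0',c[1],'x span',p[:,0].min(),p[:,0].max(),len(p),'res',r.std(),'band x',q[:,0].min(),q[:,0].max(),'mean',q.mean(0))
    return s,d
```

Run:
```python
from h import *
tilt()
go([.395,-.08,.12],0)
```

```text
tilt down toward +x deg 39.01132869487941 z at x=0 -0.0066188325941363675 x span -0.019058310311513706 0.05777569842322168 1444 res 0.0015502466419382744 band x -0.009769689698623544 0.019846302545987096 mean [ 0.00963491 -0.00014072  0.00169551]
go [-0.0515 -0.2198  0.076 ] turn -0.152 tcp [ 0.4127 -0.3053  0.1954] t 4.15
```

To row units: -0.152 rad is -0.0484.

>>> drive_effector(
  steps=[-0.03, -0.03, 0, -0.0159, 0, -0.045, -0.075, 0, -0.0318, 0, -0.0515, -0.12, 0, -0.0484, 0, -0.0515, -0.165, 0.01, -0.0484, 0, -0.0515, -0.205, 0.035, -0.0484, 0, -0.0515, -0.2198, 0.065, -0.0484, 0, -0.0515, -0.2198, 0.076, -0.0484, 0, -0.0515, -0.2198, 0.076, -0.0484, 0, -0.0515, -0.2198, 0.076, -0.0484, 0],
)

```text
t: 5.05
tcp_pos: [0.396, -0.0812, 0.12]
tool_rot: [1.0, -0.0, -0.001, -0.0]
force: [1.0, 0.5, -0.1]
finger_gap: 0.184
gripper_force: 58.8
```

```bash
python3 -c "
from h import *
tilt();go([.395,-.08,.056],0)"
```

```text
tilt down toward +x deg 38.776195724279 z at x=0 -0.006574217072154628 x span -0.019650648100169543 0.05793832930895732 1413 res 0.0014971290798795238 band x -0.00972895736051606 0.01989767520819344 mean [ 0.00967392 -0.00021631  0.00168173]
go [-0.0014 -0.0015  0.0645] turn -0.001 tcp [ 0.3964 -0.0816  0.1205] t 5.1
```

>>> drive_effector(
  steps=[0, 0, 0.01, 0, 0, 0, 0, 0.02, 0, 0, 0, 0, 0.025, 0, 0, 0, 0, 0.03, 0, 0, 0, 0, 0.035, 0, 0, 0, 0, 0.035, 0, 0],
  grip_force=25,
)

```text
t: 5.7
tcp_pos: [0.3955, -0.0811, 0.086]
tool_rot: [1.0, -0.0, -0.001, -0.0]
force: [-2.0, 1.3, 6.1]
finger_gap: 0.185
gripper_force: 58.1
```

```bash
python3 -c "
from h import *
tilt()"
```

```text
tilt down toward +x deg 31.13529840971581 z at x=0 -0.005017017236531653 x span -0.02295074589702052 0.08491528569385418 1704 res 0.0016754755216134543 band x -0.28543034199427575 0.020142482262030064 mean [ 0.00917463 -0.00021298  0.00100549]
```

>>> drive_effector(
  steps=[0, 0, 0.006, 0, 0, 0, 0, 0.012, 0, 0, 0, 0, 0.018, 0, 0, 0, 0, 0.023, 0, 0, 0, 0, 0.027, 0, 0, 0, 0, 0.027, 0, 0, 0, 0, 0.027, 0, 0],
)

```text
t: 6.45
tcp_pos: [0.3955, -0.0811, 0.0592]
tool_rot: [1.0, -0.0, -0.001, -0.0]
force: [-4.1, 0.5, 4.7]
finger_gap: 0.183
gripper_force: 54.8
```

Run:
```python
from h import *
s,d=tilt();cv2.imwrite('pics/w4.png',d['pixels'][:,:,::-1])
```

```text
tilt down toward +x deg 4.813958258486228 z at x=0 -0.0029439899942024436 x span -0.029937535757982955 0.06917012394047095 1628 res 0.001387889585503464 band x -0.011247319824353227 0.018236399513091205 mean [ 0.00695451 -0.000176   -0.00208057]
```

View pics/w4.png

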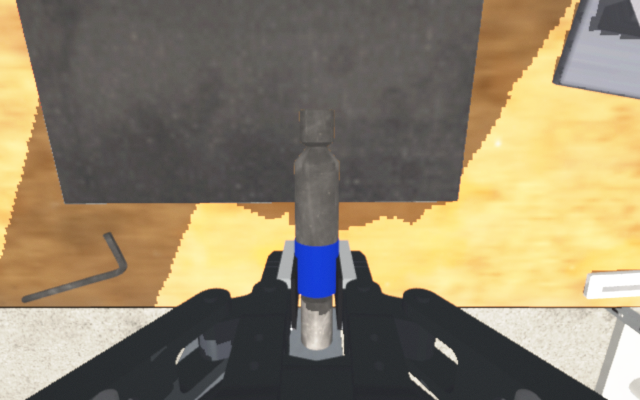

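The gauge lies nearly level (tip at 316,125 on the base, band at 316,268). About 4–5° remain.

>>> drive_effector(
  steps=[0, 0, 0.002, 0, 0, 0, 0, 0.004, 0, 0, 0, 0, 0.004, 0, 0],
)

```text
t: 6.8
tcp_pos: [0.3954, -0.0811, 0.0552]
tool_rot: [1.0, -0.0, -0.001, -0.0]
force: [-4.1, -1.5, 8.3]
finger_gap: 0.188
gripper_force: 55.0
```

Run:
```python
from h import *
s,d=tilt();M=Ro.from_quat(s['tool_rot']).as_matrix()
m=np.zeros((400,640),bool);m[60:370,314:319]=1
p=(depth(d,m,s)-s['tcp_pos'])@M
for a in np.arange(-.035,.09,.008):
    k=(p[:,0]>=a)&(p[:,0]<a+.008)
    if k.any(): print(round(a+.004,3),k.sum(),np.round(np.median(p[k,2]),4))
```

```text
tilt down toward +x deg 0.09673012077222133 z at x=0 -0.002908878710721513 x span -0.029911819847113684 0.06905600357421364 1615 res 0.0015161674334081177 band x -0.009037959215267502 0.017614026995529834 mean [ 0.00644954 -0.00020556 -0.00263665]
-0.031 35 -0.0015
-0.023 81 -0.0015
-0.015 80 -0.0016
-0.007 67 -0.0019
0.001 88 -0.0041
0.009 138 -0.0044
0.017 92 -0.0041
0.025 101 -0.0038
0.033 102 -0.0039
0.041 104 -0.004
0.049 117 -0.0035
0.057 109 -0.0012
0.065 117 -0.0019
0.073 116 0.0144
0.081 111 0.0143
0.089 26 0.0144
```

Level within about 0.5°. Next: firm the grip, lift, and carry it in front of the column to the green pad.

>>> drive_effector(
  steps=[0, 0, 0, 0, 0, 0, 0, 0, 0, 0, 0, 0, -0.02, 0, 0, 0, 0, -0.05, 0, 0, 0, 0, -0.085, 0, 0, 0, -0.03, -0.1, 0, 0, 0.005, -0.07, -0.1, 0, 0, 0.01, -0.11, -0.1, 0, 0, 0.01, -0.15, -0.1, 0, 0, 0.01, -0.19, -0.1, 0, 0, 0.01, -0.22, -0.1, 0, 0, 0.01, -0.238, -0.1, 0, 0, 0.01, -0.238, -0.1, 0, 0, 0.01, -0.238, -0.1, 0, 0],
  grip_force=60,
)

```text
t: 8.25
tcp_pos: [0.4067, 0.1568, 0.1547]
tool_rot: [1.0, 0.0, 0.0, 0.0]
force: [-0.4, 0.8, -1.1]
finger_gap: 0.185
gripper_force: 58.8
```

Run:
```python
from h import *
np.set_printoptions(precision=4,suppress=True)
s,d=tilt();cv2.imwrite('pics/w5.png',d['pixels'][:,:,::-1])
for b in blobs(d,'green',None,300): 
    ys,xs=np.nonzero(b[2]);h=cv2.fitEllipse(cv2.convexHull(np.c_[xs,ys].astype(np.int32)));p=depth(d,b[2],s)
    print(b[0],b[1],h,plane(d,*h[0],.004,s),'med',np.median(p,0),p.min(0),p.max(0))
```

```text
tilt down toward +x deg 1.9411053688502917 z at x=0 -0.0029429940921415015 x span -0.02998105492116847 0.06892430977698584 1554 res 0.0011954014877497124 band x -0.3441687141750724 0.017890825008451475 mean [ 0.0066 -0.0002 -0.0021]
[338.721  113.4902] 4190 ((327.26617431640625, 121.574951171875), (83.98977661132812, 109.26978302001953), 158.4227752685547) [0.4606 0.1482 0.004 ] med [0.4711 0.1363 0.0034] [0.4155 0.1125 0.0007] [0.4988 0.1775 0.1528]
[277.5236 143.7596] 1144 ((280.63287353515625, 142.34262084960938), (30.59428596496582, 69.45536041259766), 158.0826873779297) [0.4439 0.1862 0.004 ] med [0.4408 0.1896 0.0034] [ 0.4153  0.1714 -0.002 ] [0.4688 0.2019 0.0057]
```

View pics/w5.png

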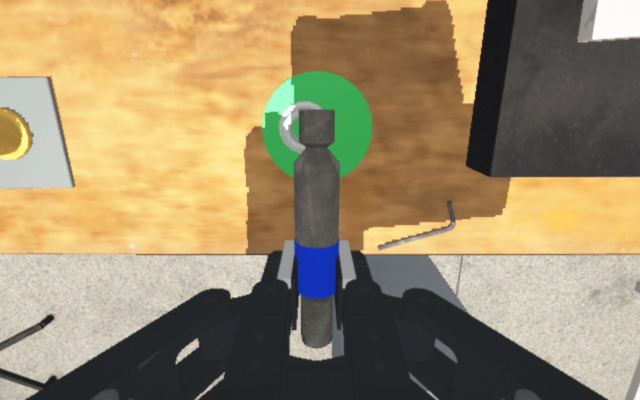

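The pad circle spans columns 263–372 and rows 71–180, with the steel bush on it partly hidden by the gauge. The bar is held with the band at (316,268). I'll fit the pad over the merged green mask and check the tilt profile.

Run:
```python
from h import *
from station import manip, viewer, status
np.set_printoptions(precision=4,suppress=True)
s=status.sense();d=viewer.snapshot('wrist')
m=cv2.inRange(cv2.cvtColor(np.ascontiguousarray(d['pixels']),cv2.COLOR_RGB2HSV),(45,70,40),(90,255,255));m[:, :240]=0;m[:,400:]=0;m[:50]=0;m[190:]=0
h=cv2.fitEllipse(cv2.convexHull(cv2.findNonZero(m)));C=plane(d,*h[0],.004,s);print(h,C)
M=Ro.from_quat(s['tool_rot']).as_matrix();k=np.zeros((400,640),bool);k[60:370,314:319]=1
p=(depth(d,k,s)-s['tcp_pos'])@M
z=lambda a,b:np.median(p[(p[:,0]>a)&(p[:,0]<b),2])
print('ends',z(-.028,-.012),z(.058,.067),np.degrees(np.arctan((z(.058,.067)-z(-.028,-.012))/.0825)),'body',z(.004,.014),z(.038,.048),np.degrees(np.arctan((z(.038,.048)-z(.004,.014))/.034)))
go([C[0]-.0193,C[1],.1547],0,s)
```

```text
((316.0540771484375, 126.37342834472656), (110.1431655883789, 112.16536712646484), 177.366455078125) [0.4567 0.1567 0.004 ]
ends -0.002426508621628757 0.0007432750639414484 2.2003144019361787 body -0.003979060020730651 -0.0022615953469057584 2.891762021706006
go [ 0.0308 -0.0004 -0.    ] turn -0.0 tcp [0.4066 0.1563 0.1547] t 8.3
```

About 2.5° sagged back on lifting. I'll return to the base edge and press slightly past level.

>>> drive_effector(
  steps=[0, 0.04, 0, 0, 0, 0, 0.08, 0, 0, 0, -0.005, 0.12, 0, 0, 0, -0.01, 0.16, 0, 0, 0, -0.01, 0.2, 0.01, 0, 0, -0.01, 0.23, 0.04, 0, 0, -0.01, 0.238, 0.07, 0, 0, -0.01, 0.238, 0.09, 0, 0, -0.01, 0.238, 0.098, 0, 0, -0.01, 0.238, 0.1, 0, 0, -0.01, 0.238, 0.1015, 0, 0, -0.01, 0.238, 0.1015, 0, 0],
)

```text
t: 9.55
tcp_pos: [0.3957, -0.0818, 0.0543]
tool_rot: [1.0, -0.0, 0.0, 0.0]
force: [-5.1, -2.5, 9.0]
finger_gap: 0.181
gripper_force: 60.1
```

```bash
python3 -c "
from h import *
tilt()"
```

```text
tilt down toward +x deg -1.0276704205362226 z at x=0 -0.0029690499372424257 x span -0.029934470053512758 0.06897600396938323 1619 res 0.001753445829037416 band x -0.009159181128740423 0.017447832883467303 mean [ 0.00629223 -0.0002265  -0.00282025]
```

>>> drive_effector(
  steps=[0, 0, -0.01, 0, 0, 0, 0, -0.03, 0, 0, 0, 0, -0.03, 0, 0],
)

```text
t: 9.9
tcp_pos: [0.3976, -0.0818, 0.0853]
tool_rot: [1.0, -0.0, 0.002, 0.001]
force: [0.1, -0.1, -2.1]
finger_gap: 0.182
gripper_force: 58.7
```

```bash
python3 -c "
from h import *
tilt()"
```

```text
tilt down toward +x deg 0.596812626934434 z at x=0 -0.0029487517971478485 x span -0.029990495965698794 0.06901045280337083 1569 res 0.0012870391573466136 band x -0.28996401840925784 0.01762541191128024 mean [ 0.00626892 -0.00021414 -0.00206576]
```

Tilt is now 0.6° once free. Back to the pad.

```bash
python3 -c "
from h import *
go([.4374,.1567,.1547],0)"
```

```text
go [ 0.0403 -0.2383 -0.0704] turn 0.0 tcp [ 0.3974 -0.0817  0.0846] t 9.95
```

>>> drive_effector(
  steps=[0, 0, -0.035, 0, 0, 0, -0.015, -0.0704, 0, 0, 0.005, -0.05, -0.0704, 0, 0, 0.01, -0.085, -0.0704, 0, 0, 0.02, -0.12, -0.0704, 0, 0, 0.03, -0.155, -0.0704, 0, 0, 0.04, -0.19, -0.0704, 0, 0, 0.0403, -0.215, -0.0704, 0, 0, 0.0403, -0.23, -0.0704, 0, 0, 0.0403, -0.2383, -0.0704, 0, 0, 0.0403, -0.2383, -0.0704, 0, 0, 0.0403, -0.2383, -0.0704, 0, 0, 0.0403, -0.2383, -0.0704, 0, 0],
)

```text
t: 11.25
tcp_pos: [0.4367, 0.1562, 0.1534]
tool_rot: [1.0, -0.001, -0.0, 0.0]
force: [0.7, 1.3, -1.0]
finger_gap: 0.181
gripper_force: 58.8
```

Run:
```python
from h import *
from station import manip, viewer, status
np.set_printoptions(precision=4,suppress=True)
tilt();go([.4374,.1567,.1547],0)
T=viewer.snapshot('top');S=viewer.snapshot('scene')
cv2.imwrite('pics/end.png',np.vstack([cv2.resize(T['pixels'][170:280,130:460,::-1],(720,240)),cv2.resize(S['pixels'][140:320,230:440,::-1],(400,343))[:, :400] if 0 else cv2.resize(S['pixels'][140:330,200:440,::-1],(720,350))]))
```

```text
tilt down toward +x deg 0.4539500698146767 z at x=0 -0.002904782974444842 x span -0.029931233027446786 0.06899743910163898 1568 res 0.0012439677707225367 band x -0.3477340433253863 0.01783251782605287 mean [ 0.0064 -0.0002 -0.0022]
go [ 0.0006 -0.0005 -0.0012] turn -0.002 tcp [0.4368 0.1562 0.1535] t 11.3
```

View pics/end.png

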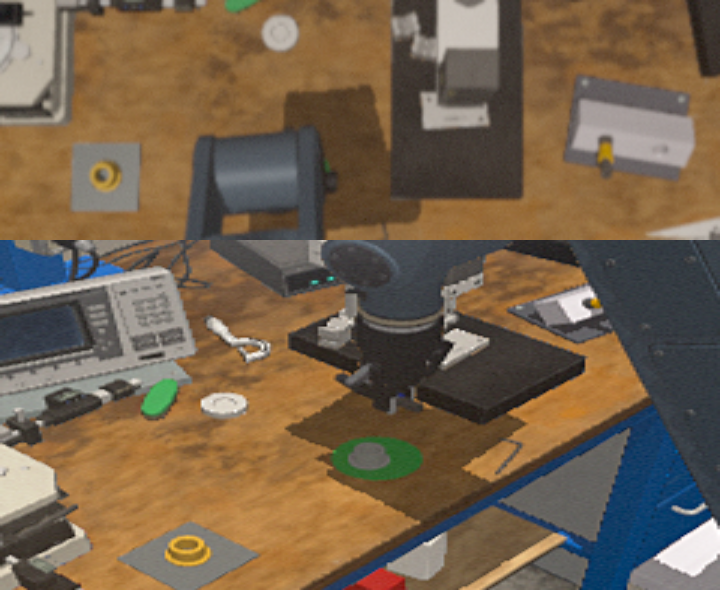

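The final picture shows the grey steel bush still on the green pad (370,455), the brass one on the grey pad (187,548), the yellow gauge in the stand (605,150), and the blue gauge held over the pad. I'm handing it in.

```bash
python3 -c "
from station import manip, viewer, status
print(manip.sign_off())"
```

```text
the job is handed in; nothing more can be done
None
```

The steel bush was on the green pad, so I drew the blue-band gauge and handed the job in at about 11 s. At the last check it was held within about 0.5° of level, roughly 1 mm off the pad's centre, with its middle about 0.15 m above the bench, after I levelled it by pressing its low end against the fixed comparator base because the drive cannot tilt the tool.

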